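# Make up two prescription trays

## Task

Make up the two orders at the dispensary counter: the amber bottle and the green-banded carton go in the blue tray, the white pill jar and the red-banded carton in the yellow tray. In each tray the bottle or jar stands in the compartment with the round pad and the carton stands in the compartment with the oblong pad, everything upright on the tray floor. Set each thing down gently without dropping it or knocking it over, and leave the green bottle, the blue-banded carton and the pump bottle where they are.

Things in the scene. Friction and masses are not known exactly. Their poses are not given: they have to be found in the camera images.
- blue_tray: Blue plastic tray, fixed, open on top, 70 (x) by 166 (y) by 16 mm high, walls 4 mm. Origin: centre of its underside; z up. Two compartments, floors 3 mm above the origin, both at x = 0, split by a 4 mm divider as high as the walls: the smaller, white round pad on its floor, inside 62 (x) by 66 (y) mm, centred at y = -46 mm; the larger, white oblong pad, inside 62 (x) by 88 (y) mm, centred at y = +35 mm.
- yellow_tray: Yellow plastic tray, fixed, open on top, 70 (x) by 166 (y) by 16 mm high, walls 4 mm. Origin: centre of its underside; z up. Two compartments, floors 3 mm above the origin, both at x = 0, split by a 4 mm divider as high as the walls: the smaller, black round pad on its floor, inside 62 (x) by 66 (y) mm, centred at y = +46 mm; the larger, black oblong pad, inside 62 (x) by 88 (y) mm, centred at y = -35 mm.
- amber_bottle: Brown (amber) round bottle with a black cap and a white label, 44 mm across the body, 92 mm high with neck and cap, straight-sided from the foot to 54 mm up; about 150 g. Origin: centre of its underside; z up.
- pill_jar: White round jar with a blue cap, 44 mm across, 74 mm high with the cap (39 mm across), straight-sided to 40 mm up, narrowing to 36 mm across at 50 mm; about 80 g. Origin: centre of its underside; z up.
- green_carton: white carton, closed and stiff, with a broad green band around its middle and over its top; 38 (x) by 68 (y) by 80 mm (z) standing, about 70 g. Origin: centre of its underside; z up. It fits its compartment only with its 68 mm side along the tray's y; either end may lead.
- red_carton: white carton, closed and stiff, with a broad red band around its middle and over its top; 38 (x) by 68 (y) by 80 mm (z) standing, about 70 g. Origin: centre of its underside; z up. It fits its compartment only with its 68 mm side along the tray's y; either end may lead.
- blue_carton: white carton, closed and stiff, with a broad blue band around its middle and over its top; 38 (x) by 68 (y) by 80 mm (z) standing, about 70 g. Origin: centre of its underside; z up. Not on either order: leave it standing where it is.
- green_bottle: Dark green round bottle with a white cap and a white label, 44 mm across, 92 mm high. Not on either order: leave it. Origin: centre of its underside; z up.
- pump_bottle: Grey round hand-rub bottle with a white label and a white pump head, 58 mm across, 127 mm high; the spout reaches 30 mm from the axis towards its -x. Leave it. Origin: centre of its underside; z up.
Mind the look-alikes: they are no part of the job. Leave any purple look-alike of the amber_bottle alone. Leave any pink look-alike of the green_bottle alone.

How it is judged:
By the outcome, as a careful person would: the job done as asked, in the order asked, and still so for the second after the job is handed in, with the robot touching nothing.
It also fails if it takes over 102 s, if anything falls off the work surface, if the arm or the gripper's body presses on something with over 40 N, if the wrist force passes 120 N, or if a joint passes its speed limit or range.

## Robot

A 6-joint arm with a two-finger parallel gripper is mounted at the origin on the work surface. World frame = base frame: x ahead of the robot, y to its left, z up, the work surface at z = 0. Lengths are in m, angles in rad, forces in N, time in s.
With the tool pointing down it reaches from about 0.35 to 0.85 m from the base axis. Payload 8.1 kg.
Tool frame: the origin (TCP) lies midway between the tips of the shut fingers; the grasp point (between the pads) lies 19 mm behind it; z points along the fingers, y is the direction in which the jaws open and shut (so a half turn about z gives the same grasp; the last joint's range is limited). The gripper opens to 93 mm and grips with 3 to 60 N. Pads are 15 mm wide; open, the fingers measure 128 mm over their backs; the gripper's body (75 mm by 188 mm) begins 65 mm behind the grasp point.
Start: joints at [-1.35, 0.13, 1.488, -0, 1.523, -0.085], TCP at [0.181, -0.572, 0.219] pointing down, gripper open.
Joint ranges: [-2.96, 2.96], [-0.89, 2.26], [0.02, 2.5], [-1.34, 4.48], [0, 2.73], [-2.66, 2.66]. Speed limits (rad/s): [2.39, 2.39, 2.79, 3.14, 3.14, 3.14].

## Interface

Orientations are given as a rotation vector (axis times angle).
In Python, from plant import robot, optics, ticket gives the robot as it stands.
- The arm moves only by the tool send_rows, never from a script. Its argument "targets" is a list of rows, each a list of 3 entries, a list of its own where there are three numbers: the opening, from -1 (shut) to 1 (fully open), then the shift along the tool's x, y, z in mm, then the turn about the tool's z in rad. A call has 1 to 12 rows; each row shifts and turns the commanded pose from where the row before left it, along the tool's axes as they then stand; what a row does not reach is not made up. A row lasts 1/10 s, in which the tool goes at most 50 mm and 8.59 degrees, less where a joint would pass 70% of its speed; a pose out of reach is approached as far as the arm can. A call with a gripper value outside its range is refused whole. The fingers move at their own pace and stop on an object; "newtons" is the grip in N (left out, the last holds). Time passes only in rows, so rows that do not move let the fingers close. It gives the time, the measured TCP pose, the force and the opening at its end, in the units of the state.
- robot.read_state(): the state, without advancing time (a new reading comes with each control period).
- optics.read_camera(name): name is "side" or "top"; returns a dict with "color" (400x640x3 uint8, red, green, blue), "K" (3x3 intrinsics, pixels), "position" and "orientation" of the camera in the world. Camera axes: x right, y up, looking along -z (the intrinsics and any distortion apply to the point x, -y, -z); pixel columns grow to the right and rows downward; lengths in m; the calibration is good to about 2 mm. A picture is of the moment at which its call begins. There is no depth.
- ticket.close_job(): hands the job in, once; it reports no verdict.
Trained networks look in the newest picture that a camera, given by its name, has taken for a name from the list of things; names that differ only in an ending like _2 or _b are one class to them, and where a whole thing is asked for, a point or a joint stands for the part that bears it (a point fixed in the world has none). Each returns a list of dicts, best first, with "confidence" (0 to 1); they miss things now and then, are a little off and sometimes report something else, mostly with a low value. They report only what shows in the picture. A call takes as long as a camera call. They do not tell look-alikes from the thing itself.
- optics.cut_out(camera, name): "region" (400x640 bool, what is visible of it) and "point" ([column, row] in pixels, amid what is visible of it).
The state is a dict: "t": time; "q": joint angles; "dq": joint speeds; "joint_torque": joint torques, N m; "tool_pos": TCP position; "orientation": TCP orientation; "force": force on the tool from outside, world axes, zero at the start; "wrist_torque": the same for the moment, N m; "opening": finger opening in m.
Only numpy, scipy, OpenCV 4.12 (cv2) and the standard library are available. Lean on these libraries where they do the work, as an engineer would, in place of code of your own. Each camera call takes 0.05 s, during which the arm holds its last target.

## Working session

There is one attempt and no reset: what is moved stays moved. The work goes in short steps, Python scripts to look and compute and a tool call to move; the robot and the scene stay as the last step left them, time stands still between calls to the robot, and variables do not carry over. Pictures are saved under pics/ and viewed, and the job is handed in when it is done.

Besides the shell and the picture viewer there is one more tool, called in YAML: its name, and indented under it one key for each argument. send_rows: Moves the arm, as the interface text tells. Its arguments: {"type":"object","properties":{"targets":{"type":"array","items":{"type":"array"}},"newtons":{"type":"number"}},"required":["targets"]}

```bash
ls; mkdir -p pics; cat > look.py <<'E'
import numpy as np, cv2
from plant import robot, optics, ticket
E
python3 - <<'E'
from look import *
for n in ("top","side"):
    d=optics.read_camera(n)
    cv2.imwrite(f"pics/{n}0.png",d["color"][:,:,::-1])
    np.savez(f"{n}0.npz",**{k:np.array(v) for k,v in d.items()})
    print(n,{k:v for k,v in d.items() if k!="color"})
    for o in "blue_tray yellow_tray amber_bottle pill_jar green_carton red_carton blue_carton green_bottle pump_bottle".split():
        print(o,[(round(r["confidence"],2),np.round(r["point"]).tolist(),int(r["region"].sum())) for r in optics.cut_out(n,o)])
print(robot.read_state())
E
```

```text
pics
top {'K': array([[453.3904426 ,   0.        , 322.66272529],
       [  0.        , 453.3904426 , 204.54117586],
       [  0.        ,   0.        ,   1.        ]]), 'position': array([0.40111465, 0.03409186, 1.08012549]), 'orientation': array([ 0.09169914, -0.08595091, -1.59705826])}
blue_tray [(0.67, [386.0, 163.0], 2033)]
yellow_tray [(0.55, [289.0, 163.0], 2043)]
amber_bottle [(0.7, [391.0, 226.0], 314), (0.6, [372.0, 262.0], 303)]
pill_jar [(0.61, [285.0, 231.0], 316), (0.46, [391.0, 226.0], 340)]
green_carton [(0.78, [227.0, 230.0], 685)]
red_carton [(0.83, [454.0, 223.0], 708)]
blue_carton [(0.73, [343.0, 232.0], 581), (0.55, [198.0, 182.0], 411)]
green_bottle [(0.83, [161.0, 174.0], 445), (0.77, [198.0, 181.0], 350), (0.69, [213.0, 145.0], 363), (0.47, [450.0, 222.0], 694)]
pump_bottle [(0.84, [488.0, 175.0], 843)]
side {'K': array([[377.71542592,   0.        , 313.08061846],
       [  0.        , 377.71542592, 197.1559405 ],
       [  0.        ,   0.        ,   1.        ]]), 'position': array([0.50786527, 0.80275403, 0.46334118]), 'orientation': array([-0.03207752,  1.
[... 471 characters left out ...]
295.0, 143.0], 565)]
{'t': 1.0, 'q': array([-1.35038391e+00,  1.30370787e-01,  1.48818019e+00, -1.01174928e-05,
        1.52300328e+00, -8.54050238e-02]), 'dq': array([-1.22016899e-03, -8.02518132e-04, -1.14545889e-03, -4.95165402e-06,
       -3.08449679e-04,  1.81360395e-03]), 'joint_torque': array([ 2.01630784e-03, -5.59764397e+01, -4.92067730e+01,  7.67339836e-02,
        2.22820236e-02,  1.66503675e-06]), 'tool_pos': array([ 0.18066171, -0.57217056,  0.21866358]), 'orientation': array([ 3.10489860e+00,  4.78501963e-01, -1.17700070e-05]), 'force': array([ 0.27917459,  0.97434986, -0.5503646 ]), 'wrist_torque': array([ 0.03249132, -0.02205386, -0.06099782]), 'opening': 0.09312015366402199}
```

View pics/top0.png

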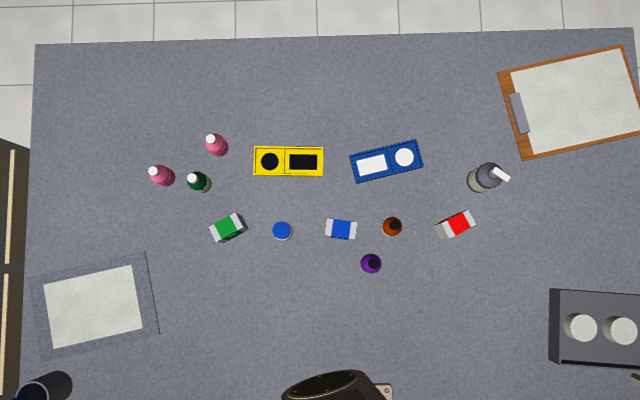

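View pics/side0.png

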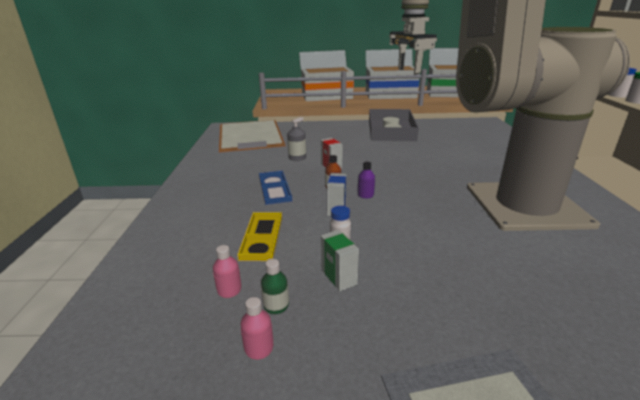

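```bash
python3 - <<'E'
import cv2
a=cv2.imread("pics/top0.png")[120:290,140:520]
cv2.imwrite("pics/top0z.png",cv2.resize(a,None,fx=2.1,fy=2.1,interpolation=cv2.INTER_CUBIC))
a=cv2.imread("pics/side0.png")[120:300,220:400]
cv2.imwrite("pics/side0z.png",cv2.resize(a,None,fx=3.3,fy=3.3,interpolation=cv2.INTER_CUBIC))
E
```

```text
(no output)
```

View pics/top0z.png

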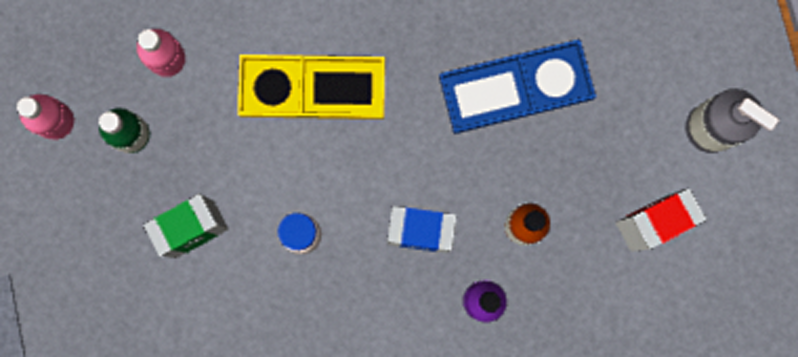

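View pics/side0z.png

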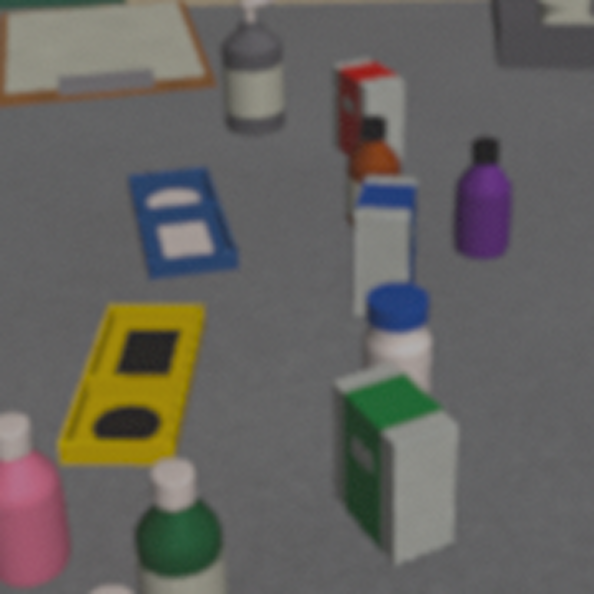

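The brown candidate at (391,226) is the amber bottle. The other candidate, at (372,262), is purple and so the look-alike. Of the green-bottle candidates, (198,181) is dark green and (161,174) and (213,145) are pink. The crops confirm this. Next I fit the poses.

```bash
cat >> look.py <<'E'
from scipy.spatial.transform import Rotation as R
from scipy.optimize import minimize
def proj(d,P):
    c=(np.atleast_2d(P)-d["position"])@R.from_rotvec(d["orientation"]).as_matrix()
    c=c*[1,-1,-1]; u=c@d["K"].T
    return u[:,:2]/u[:,2:]
def back(d,px,z):
    K=d["K"]; r=np.array([(px[0]-K[0,2])/K[0,0],-(px[1]-K[1,2])/K[1,1],-1.])
    r=R.from_rotvec(d["orientation"]).as_matrix()@r; p=d["position"]
    return p+r*(z-p[2])/r[2]
def box(x,y,z0,z1): return np.array([[sx*x/2,sy*y/2,z] for sx in(-1,1) for sy in(-1,1) for z in(z0,z1)])/1000
def cyl(prof):
    t=np.arange(0,2*np.pi,.15); return np.array([[r*np.cos(a),r*np.sin(a),z] for z,r in prof for a in t])/1000
SH=dict(blue_tray=[box(70,166,0,16)],yellow_tray=[box(70,166,0,16)],green_carton=[box(38,68,0,80)],red_carton=[box(38,68,0,80)],blue_carton=[box(38,68,0,80)],
 amber_bottle=[cyl([(0,22),(54,22),(68,14)]),cyl([(54,14),(92,10)])],pill_jar=[cyl([(0,22),(40,22),(50,19)]),cyl([(50,19.5),(74,19.5)])])
def mask(d,name,p,z=0,S=8):
    m=np.zeros((400*S//2,640*S//2),np.uint8)
    return None
def rend(d,name,p,z=0):
    m=np.zeros((400,640),np.uint8); 
    for s in SH[name]:
        Q=s@R.from_euler("z",p[2]).as_matrix().T+[p[0],p[1],z]
        h=cv2.convexHull(proj(d,Q).astype(np.float32))
        cv2.fillConvexPoly(m,np.round((h)*256).astype(np.int32),255,cv2.LINE_AA,8)
    return m/255.
def fit(d,reg,name,yaw0=None,z=0):
    reg=reg.astype(float)
    ys,xs=np.nonzero(reg); c=back(d,(xs.mean(),ys.mean()),z+.03)
    def cost(p): m=rend(d,name,p,z); return 1-np.minimum(m,reg).sum()/np.maximum(m,reg).sum()
    best=None
    yaws=[0.] if name in("amber_bottle","pill_jar") else ([yaw0] if yaw0 is not None else np.arange(0,np.pi,np.pi/8))
    for y in yaws:
        s=np.array([[c[0],c[1],y]]*4)+np.vstack([[0,0,0],np.diag([.012,.012,.2])])
        r=minimize(cost,s[0],method="Nelder-Mead",options=dict(initial_simplex=s,xatol=1e-5,fatol=1e-5))
        if best is None or r.fun<best.fun: best=r
    return best.x,1-best.fun
E
cat > m0.py <<'E'
from look import *
D={}
for n in("top","side"):
    d=optics.read_camera(n); D[n]=d
    for o in SH:
        rs=optics.cut_out(n,o)
        if not rs: print(n,o,"none"); continue
        x,i=fit(d,rs[0]["region"],o)
        print(n,o,np.round(rs[0]["point"]),"mm",np.round(x[:2]*1000,1),"yaw",round(float(x[2]),3),"iou",round(i,3))
E
python3 m0.py
```

```text
top blue_tray [387. 163.] mm [ 623.3 -117.2] yaw 0.219 iou 0.925
top yellow_tray [288. 163.] mm [630.2 116.8] yaw -0.06 iou 0.923
top green_carton [226. 228.] mm [470.5 254.3] yaw 0.404 iou 0.868
top red_carton [454. 224.] mm [ 463.5 -261.5] yaw 3.554 iou 0.906
top blue_carton [341. 229.] mm [458.8  -1.4] yaw 3.008 iou 0.872
top amber_bottle [371. 264.] mm [384.6 -67.9] yaw 0.243 iou 0.748
top pill_jar [286. 231.] mm [460.9 130.4] yaw 0.197 iou 0.931
side blue_tray [274. 190.] mm [ 624.5 -122.3] yaw 3.341 iou 0.898
side yellow_tray [262. 237.] mm [631.  112.1] yaw 3.112 iou 0.938
side green_carton [340. 257.] mm [471.5 248.6] yaw 0.429 iou 0.943
side red_carton [332. 151.] mm [ 463.9 -269.9] yaw 0.38 iou 0.692
side blue_carton [336. 192.] mm [459.4 -28.3] yaw -0.143 iou 0.718
side amber_bottle [363. 183.] mm [381.6 -82.4] yaw 0.107 iou 0.803
side pill_jar [342. 221.] mm [458. 104.] yaw -0.019 iou 0.591
```

```bash
cat >> look.py <<'E'
def fgmask(d,roi,thr=28):
    x0,y0,x1,y1=roi; im=cv2.GaussianBlur(d["color"],(0,0),.6).astype(float)
    sub=im[y0:y1,x0:x1]; bord=np.concatenate([sub[0],sub[-1],sub[:,0],sub[:,-1]])
    bg=np.median(bord,0); m=np.zeros(im.shape[:2],np.uint8)
    m[y0:y1,x0:x1]=(np.abs(sub-bg).max(2)>thr)
    n,l,s,_=cv2.connectedComponentsWithStats(m); k=1+np.argmax(s[1:,4]); m=(l==k).astype(np.uint8)
    return cv2.morphologyEx(m,cv2.MORPH_CLOSE,np.ones((5,5)))>0
def overlay(d,items,fn,roi,f=3):
    x0,y0,x1,y1=roi
    im=cv2.resize(d["color"][y0:y1,x0:x1,::-1],None,fx=f,fy=f,interpolation=cv2.INTER_CUBIC)
    for name,p,z in items:
        for s in SH[name]:
            Q=s@R.from_euler("z",p[2]).as_matrix().T+[p[0],p[1],z]
            h=cv2.convexHull(proj(d,Q).astype(np.float32))
            cv2.polylines(im,[np.round((h+.5-[x0,y0])*f).astype(np.int32)],True,(0,255,255),1)
    cv2.imwrite(fn,im)
E
cat > m1.py <<'E'
from look import *
d=optics.read_camera("top")
rois=dict(blue_tray=(340,132,432,190),yellow_tray=(245,138,332,184),green_carton=(200,205,252,250),red_carton=(425,204,484,245),blue_carton=(315,212,366,246),amber_bottle=(376,211,408,243),pill_jar=(268,216,298,246))
it=[]
for o,r in rois.items():
    x,i=fit(d,fgmask(d,r),o); it.append((o,x,0))
    print(o,np.round(x[:2]*1000,1),round(float((x[2]+np.pi/2)%np.pi-np.pi/2),3),round(i,3))
overlay(d,it,"pics/ov1.png",(195,125,490,255),2.7)
s=optics.read_camera("side"); overlay(s,it,"pics/ovs1.png",(220,120,400,300),3.3)
E
python3 m1.py
```

```text
blue_tray [ 624.2 -118.1] 0.219 0.961
yellow_tray [630.2 116.2] -0.029 0.965
green_carton [471.3 253.4] 0.457 0.924
red_carton [ 464.3 -263.7] 0.408 0.76
blue_carton [460.7  -1.5] -0.129 0.879
amber_bottle [ 465.2 -121. ] 0.085 0.808
pill_jar [461.9 131.4] 0.131 0.884
```

View pics/ov1.png

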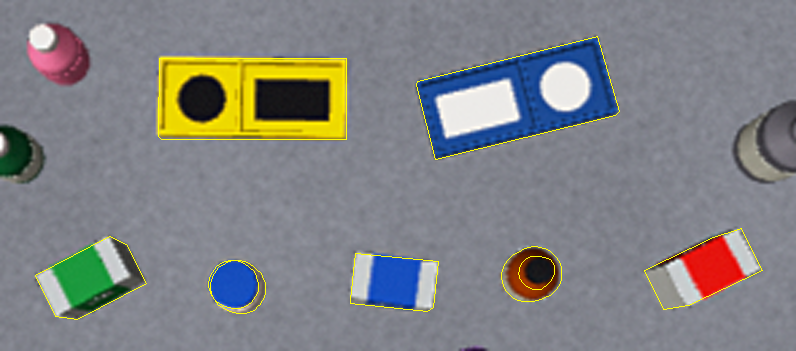

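View pics/ovs1.png

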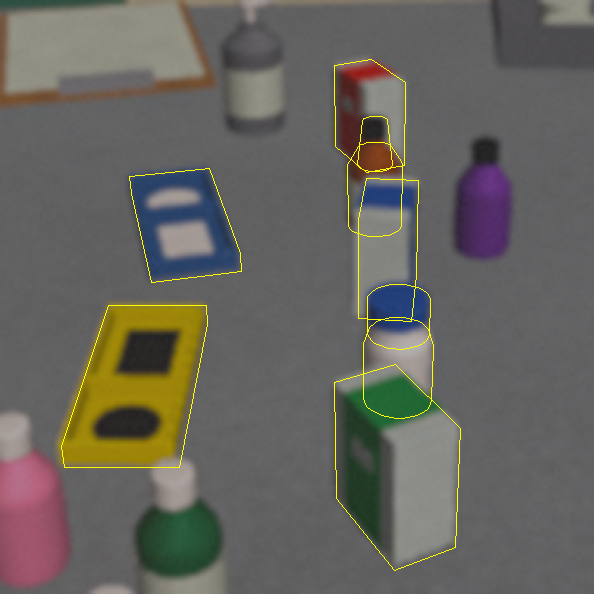

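```bash
cat > m2.py <<'E'
from look import *
d=optics.read_camera("top")
im=d["color"].astype(int); hsv=cv2.cvtColor(d["color"],cv2.COLOR_RGB2HSV)
def comp(m,roi):
    x0,y0,x1,y1=roi; q=np.zeros(m.shape,np.uint8); q[y0:y1,x0:x1]=m[y0:y1,x0:x1]
    n,l,s,c=cv2.connectedComponentsWithStats(q); k=1+np.argmax(s[1:,4]); return l==k,c[k]
def rep(n,m,c,z):
    ys,xs=np.nonzero(m); r=cv2.minAreaRect(np.c_[xs,ys].astype(np.float32))
    print(n,m.sum(),c.round(2),np.round(r[0],1),np.round(r[1],1),round(r[2],1),"mean",np.round(back(d,c,z)[:2]*1000,1),"rect",np.round(back(d,r[0],z)[:2]*1000,1))
    b=cv2.boxPoints(r); w=np.array([back(d,p,z)[:2]*1000 for p in b]); e=np.diff(np.vstack([w,w[:1]]),axis=0)
    print("  edges",np.round(np.linalg.norm(e,axis=1)[:2],1),"yaw",np.round(np.arctan2(e[:2,1],e[:2,0])%np.pi,3))
r,g,b=im[...,0],im[...,1],im[...,2]
rep("red",*comp((r>140)&(g<70),(425,200,490,250)),.08)
rep("green",*comp((g>110)&(r<70),(200,205,255,250)),.08)
rep("blue",*comp((b>140)&(r<80),(310,205,370,250)),.08)
rep("jar",*comp((b>140)&(r<80),(265,212,300,250)),.074)
rep("ambercap",*comp((r<60)&(g<60)&(b<60),(376,211,408,243)),.092)
E
python3 m2.py
python3 - <<'E'
import cv2
a=cv2.imread("pics/top0.png")
o=cv2.hconcat([cv2.resize(a[205:245,370:410],(390,390),interpolation=0),cv2.resize(a[200:250,430:480],(390,390),interpolation=0)])
cv2.imwrite("pics/am.png",o)
E
```

```text
red 303 [458.52 223.35] [458.5 223.3] [17.6 17.1] 61.4 mean [ 464.1 -262.3] rect [ 464.2 -262.3]
  edges [38.3 38.5] yaw [2.037 0.442]
green 300 [225.21 226.69] [225.2 226.7] [17.2 17.3] 61.4 mean [471.2 252.9] rect [471.3 252.8]
  edges [38.  38.4] yaw [2.049 0.488]
blue 308 [340.72 228.24] [340.8 228.2] [17.4 17.5] 8.1 mean [460.6  -2.2] rect [460.6  -2.3]
  edges [38.7 38.4] yaw [2.97 1.4 ]
jar 237 [280.71 229.81] [280.8 229.8] [16.3 17. ] 45.0 mean [461.2 130.9] rect [461.3 130.8]
  edges [37.5 36.4] yaw [2.335 0.761]
ambercap 83 [394.48 224.61] [394.5 224.5] [9. 9.] 90.0 mean [ 464.5 -119.2] rect [ 464.7 -119.2]
  edges [19.6 19.7] yaw [1.543 3.095]
```

View pics/am.png

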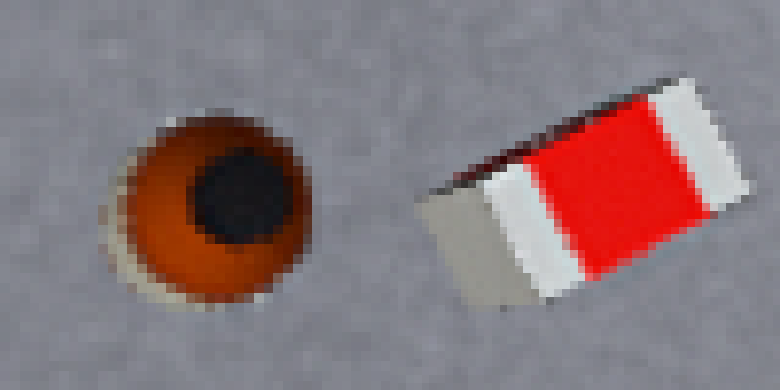

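```bash
cat > go.py <<'E'
import sys
from look import *
# usage: go.py x y z(mm) psi : remaining shift in tool axes (mm) at the final yaw, turn (rad)
x,y,z,psi=map(float,sys.argv[1:5])
s=robot.read_state(); M=R.from_rotvec(s["orientation"]).as_matrix()
cur=np.arctan2(M[1,0],M[0,0]); t=-(psi-cur+np.pi)%(2*np.pi); t=(t+np.pi)%(2*np.pi)-np.pi
t=-((psi-cur+np.pi)%(2*np.pi)-np.pi)
e=np.array([x,y,z])-s["tool_pos"]*1000
P=np.array([[np.cos(psi),np.sin(psi),0],[np.sin(psi),-np.cos(psi),0],[0,0,-1]])
print("t",round(s["t"],2),"pos",np.round(s["tool_pos"]*1000,1),"psi",round(cur,3),"tilt",np.round(M[:2,2],3),"F",np.round(s["force"],1),"open",round(s["opening"]*1000,1))
print("turn first",round(t,3),"then shift tool at psi",np.round(P@e,1))
E
python3 go.py 464.5 -119.5 160 1.8
```

```text
t 1.95 pos [ 180.7 -572.1  218.6] psi 0.306 tilt [0. 0.] F [1.5 0.9 0.4] open 92.9
turn first -1.494 then shift tool at psi [376.3 379.3  58.6]
```

send_rows:
  targets:
    - [1,[0,0,0],-0.14]
    - [1,[0,0,0],-0.14]
    - [1,[0,0,0],-0.14]
    - [1,[0,0,0],-0.14]
    - [1,[0,0,0],-0.14]
    - [1,[0,0,0],-0.14]
    - [1,[0,0,0],-0.14]
    - [1,[0,0,0],-0.14]
    - [1,[0,0,0],-0.14]
    - [1,[0,0,0],-0.14]
    - [1,[0,0,0],-0.09]
    - [1,[0,0,0],0]

```text
t: 3.15
tool_pos: [0.1807, -0.5722, 0.2186]
orientation: [-1.956, -2.458, -0.0]
force: [-0.5, -0.2, -0.2]
opening: 0.093
```

```bash
python3 go.py 464.5 -119.5 160 1.8
```

```text
t 3.15 pos [ 180.7 -572.2  218.6] psi 1.797 tilt [-0.  0.] F [-0.5 -0.2 -0.2] open 93.0
turn first -0.003 then shift tool at psi [376.3 379.2  58.6]
```

send_rows:
  targets:
    - [1,[12,12,0],0]
    - [1,[28,28,0],0]
    - [1,[28,28,0],0]
    - [1,[28,28,0],0]
    - [1,[28,28,0],0]
    - [1,[28,28,0],0]
    - [1,[28,28,0],0]
    - [1,[28,28,0],0]
    - [1,[28,28,0],0]
    - [1,[28,28,0],0]
    - [1,[28,28,0],0]
    - [1,[28,28,0],0]

```text
t: 4.35
tool_pos: [0.4219, -0.1874, 0.2189]
orientation: [1.962, 2.453, 0.0]
force: [1.0, -0.6, -0.3]
opening: 0.0931
```

send_rows:
  targets:
    - [1,[28,28,20],0]
    - [1,[18,20,20],0]
    - [1,[10,11,18],0]
    - [1,[0,0,0],0]
    - [1,[0,0,0],0]

```text
t: 4.85
tool_pos: [0.4659, -0.1211, 0.1607]
orientation: [-1.959, -2.455, 0.001]
force: [0.0, 0.1, -0.7]
opening: 0.0933
```

```bash
python3 go.py 464.5 -119.5 26 1.8
```

```text
t 4.85 pos [ 465.9 -121.1  160.7] psi 1.795 tilt [-0.001 -0.   ] F [ 0.   0.1 -0.7] open 93.3
turn first -0.005 then shift tool at psi [  1.9  -1.  134.7]
```

send_rows:
  targets:
    - [1,[1,-1,30],0]
    - [1,[1,0,40],0]
    - [1,[0,0,35],0]
    - [1,[0,0,20],0]
    - [1,[0,0,10],0]
    - [1,[0,0,0],0]

```text
t: 5.45
tool_pos: [0.4643, -0.1201, 0.0255]
orientation: [-1.96, -2.454, 0.001]
force: [-0.7, 0.2, 0.9]
opening: 0.0932
```

send_rows:
  targets:
    - [-1,[0,0,0],0]
    - [-1,[0,0,0],0]
    - [-1,[0,0,0],0]
    - [-1,[0,0,0],0]
    - [-1,[0,0,0],0]
    - [-1,[0,0,0],0]
    - [-1,[0,0,0],0]
    - [-1,[0,0,0],0]
    - [-1,[0,0,0],0]
    - [-1,[0,0,0],0]
  newtons: 15

```text
t: 6.45
tool_pos: [0.4648, -0.1193, 0.0257]
orientation: [-1.958, -2.457, -0.0]
force: [0.2, 1.1, 0.8]
opening: 0.0439
```

```bash
python3 go.py 634 -163 90 1.79; python3 - <<'E'
from look import *
d=optics.read_camera("side"); cv2.imwrite("pics/s2.png",cv2.resize(d["color"][120:300,250:450,::-1],None,fx=3,fy=3))
E
```

```text
t 6.45 pos [ 464.8 -119.3   25.7] psi 1.796 tilt [0. 0.] F [0.2 1.1 0.8] open 43.9
turn first 0.006 then shift tool at psi [-79.4 155.6 -64.3]
```

View pics/s2.png

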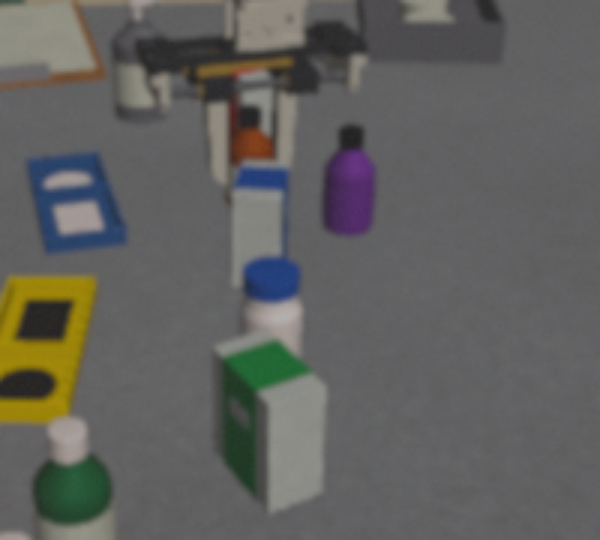

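The amber bottle sits between the fingers, at (250,145) in the crop, with an opening of 43.9 mm. Next: lift, carry, check.

send_rows:
  targets:
    - [-1,[0,0,-8],0]
    - [-1,[0,0,-20],0]
    - [-1,[0,0,-25],0]
    - [-1,[-5,10,-11],0]
    - [-1,[-12,24,0],0]
    - [-1,[-15,30,0],0]
    - [-1,[-15,30,0],0]
    - [-1,[-15,30,0],0]
    - [-1,[-12,21,0],0]
    - [-1,[-5,10,0],0]
    - [-1,[0,0,0],0]
    - [-1,[0,0,0],0]

```text
t: 7.7
tool_pos: [0.6329, -0.1616, 0.0892]
orientation: [-1.957, -2.456, 0.001]
force: [-0.3, -0.4, -1.7]
opening: 0.0435
```

```bash
python3 go.py 634 -163 29 1.79; python3 - <<'E'
from look import *
d=optics.read_camera("side"); cv2.imwrite("pics/s3.png",cv2.resize(d["color"][60:260,200:400,::-1],None,fx=3,fy=3))
E
```

```text
t 7.7 pos [ 632.9 -161.6   89.2] psi 1.796 tilt [-0.001  0.   ] F [-0.3 -0.4 -1.7] open 43.5
turn first 0.006 then shift tool at psi [-1.6  0.8 60.2]
```

View pics/s3.png

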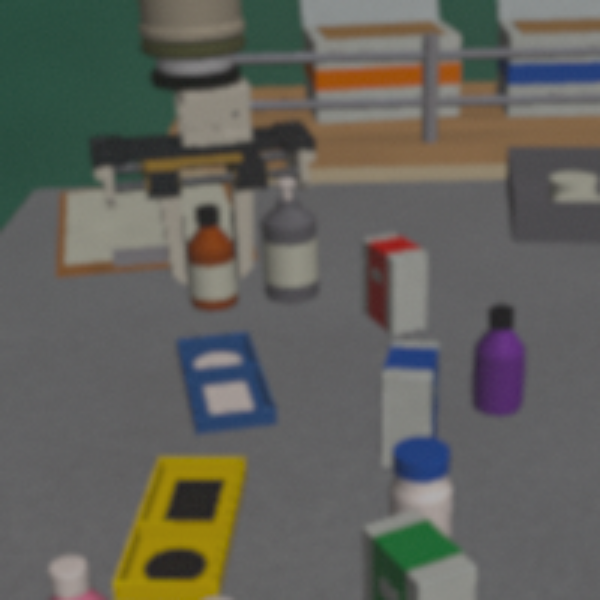

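```bash
python3 - <<'E'
from look import *
d=optics.read_camera("top")
print(back(d,(488,176),.09),back(d,(478,184),.0))
E
```

```text
[ 0.56624221 -0.33075595  0.09      ] [ 0.56246657 -0.33858015  0.        ]
```

send_rows:
  targets:
    - [-1,[-1,1,20],0]
    - [-1,[0,0,20],0]
    - [-1,[0,0,11],0]
    - [-1,[0,0,5],0]
    - [-1,[0,0,2],0]
    - [-1,[0,0,0],0]

```text
t: 8.4
tool_pos: [0.635, -0.1626, 0.0323]
orientation: [1.958, 2.456, 0.0]
force: [-0.9, 0.5, -1.3]
opening: 0.0439
```

send_rows:
  targets:
    - [-1,[0,0,1],0]
    - [-1,[0,0,1],0]
    - [-1,[0,0,0],0]
    - [-1,[0,0,0],0]

```text
t: 8.8
tool_pos: [0.6348, -0.1626, 0.0299]
orientation: [1.958, 2.457, 0.0]
force: [-0.3, 0.2, -2.2]
opening: 0.0436
```

```bash
python3 go.py 634 -163 29 1.79
```

```text
t 8.8 pos [ 634.8 -162.6   29.9] psi 1.796 tilt [ 0. -0.] F [-0.3  0.2 -2.2] open 43.6
turn first 0.006 then shift tool at psi [-0.2 -0.9  0.9]
```

send_rows:
  targets:
    - [-1,[0,0,0.5],0]
    - [-1,[0,0,0.5],0]
    - [-1,[0,0,0],0]
    - [-1,[0,0,0],0]

```text
t: 9.2
tool_pos: [0.6348, -0.1626, 0.0288]
orientation: [1.958, 2.457, 0.0]
force: [-0.3, -0.2, -0.4]
opening: 0.0436
```

```bash
python3 go.py 634 -163 29 1.79
```

```text
t 9.2 pos [ 634.8 -162.6   28.8] psi 1.796 tilt [ 0. -0.] F [-0.3 -0.2 -0.4] open 43.6
turn first 0.006 then shift tool at psi [-0.2 -0.9 -0.2]
```

send_rows:
  targets:
    - [-1,[0,0,0.4],0]
    - [-1,[0,0,0],0]
    - [0.0,[0,0,0],0]
    - [0.1,[0,0,0],0]
    - [0.3,[0,0,0],0]
    - [0.5,[0,0,0],0]
    - [0.5,[0,0,0],0]
    - [0.5,[0,0,0],0]
    - [0.5,[0,0,-10],0]
    - [0.5,[0,0,-30],0]
    - [0.5,[0,0,-45],0]
    - [0.5,[0,0,-45],0]

```text
t: 10.4
tool_pos: [0.634, -0.1623, 0.1597]
orientation: [-1.957, -2.456, 0.001]
force: [0.6, -1.5, -0.2]
opening: 0.0699
```

```bash
python3 go.py 471.2 253 180 2.04; python3 - <<'E'
from look import *
d=optics.read_camera("side"); cv2.imwrite("pics/s4.png",cv2.resize(d["color"][60:260,200:400,::-1],None,fx=3,fy=3))
E
```

```text
t 10.4 pos [ 634.  -162.3  159.7] psi 1.796 tilt [-0.001  0.   ] F [ 0.6 -1.5 -0.2] open 69.9
turn first -0.244 then shift tool at psi [444.   42.5 -20.3]
```

View pics/s4.png

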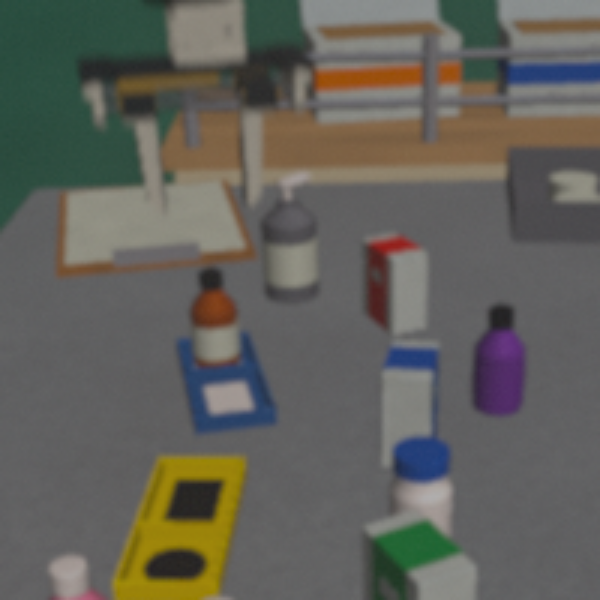

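The amber bottle stands upright in the round-pad compartment of the blue tray, at crop (215,320). Next is the green carton.

send_rows:
  targets:
    - [1,[0,0,-10],-0.12]
    - [1,[0,0,-10],-0.12]
    - [1,[20,2,0],0]
    - [1,[40,4,0],0]
    - [1,[45,4,0],0]
    - [1,[45,4,0],0]
    - [1,[45,4,0],0]
    - [1,[45,4,0],0]
    - [1,[45,4,0],0]
    - [1,[45,4,0],0]
    - [1,[45,4,0],0]
    - [1,[40,4,0],0]

```text
t: 11.65
tool_pos: [0.4817, 0.2274, 0.1792]
orientation: [1.649, 2.673, 0.002]
force: [0.7, 0.1, 0.1]
opening: 0.0928
```

send_rows:
  targets:
    - [1,[20,3,0],0]
    - [1,[9,1,10],0]
    - [1,[0,0,10],0]
    - [1,[0,0,0],0]

```text
t: 12.05
tool_pos: [0.4722, 0.2518, 0.1558]
orientation: [-1.649, -2.672, 0.005]
force: [0.4, 0.1, 0.6]
opening: 0.0935
```

```bash
python3 go.py 471.2 253 28 2.04
```

```text
t 12.05 pos [472.2 251.8 155.8] psi 2.035 tilt [-0.003 -0.002] F [0.4 0.1 0.6] open 93.5
turn first -0.005 then shift tool at psi [  1.6  -0.3 127.8]
```

send_rows:
  targets:
    - [0.6,[1,0,30],0]
    - [0.6,[1,0,40],0]
    - [0.6,[0,0,30],0]
    - [0.6,[0,0,18],0]
    - [0.6,[0,0,10],0]
    - [0.6,[0,0,0],0]

```text
t: 12.65
tool_pos: [0.4716, 0.2534, 0.0287]
orientation: [-1.651, -2.671, 0.004]
force: [-0.1, 0.2, 0.5]
opening: 0.0745
```

send_rows:
  targets:
    - [-1,[0,0,0],0]
    - [-1,[0,0,0],0]
    - [-1,[0,0,0],0]
    - [-1,[0,0,0],0]
    - [-1,[0,0,0],0]
    - [-1,[0,0,0],0]
    - [-1,[0,0,0],0]
    - [-1,[0,0,0],0]
  newtons: 12

```text
t: 13.45
tool_pos: [0.4725, 0.2551, 0.0307]
orientation: [1.65, 2.673, 0.001]
force: [-2.3, -0.1, 5.1]
opening: 0.038
```

```bash
python3 go.py 616.5 -84 130 1.79
```

```text
t 13.45 pos [472.5 255.1  30.7] psi 2.036 tilt [0. 0.] F [-2.3 -0.1  5.1] open 38.0
turn first 0.246 then shift tool at psi [-362.3   66.8  -99.3]
```

```bash
python3 - <<'E'
from look import *
d=optics.read_camera("side"); cv2.imwrite("pics/s5.png",cv2.resize(d["color"][180:330,200:400,::-1],None,fx=3.5,fy=3.5))
d=optics.read_camera("top"); cv2.imwrite("pics/t5.png",cv2.resize(d["color"][130:270,140:340,::-1],None,fx=3.5,fy=3.5))
s=robot.read_state();print(s["force"],s["wrist_torque"],s["tool_pos"])
E
```

```text
[-1.47169099 -0.03545769  5.35977931] [-0.15412794  0.15909983 -0.01228972] [0.47249743 0.25514543 0.03069527]
```

View pics/s5.png

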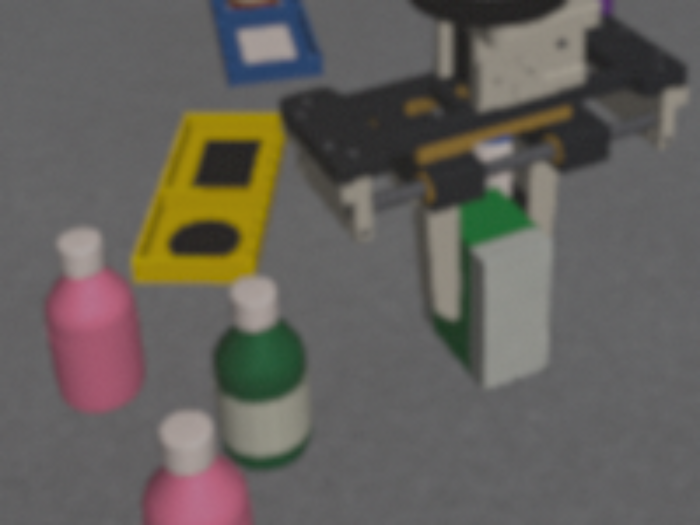

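View pics/t5.png

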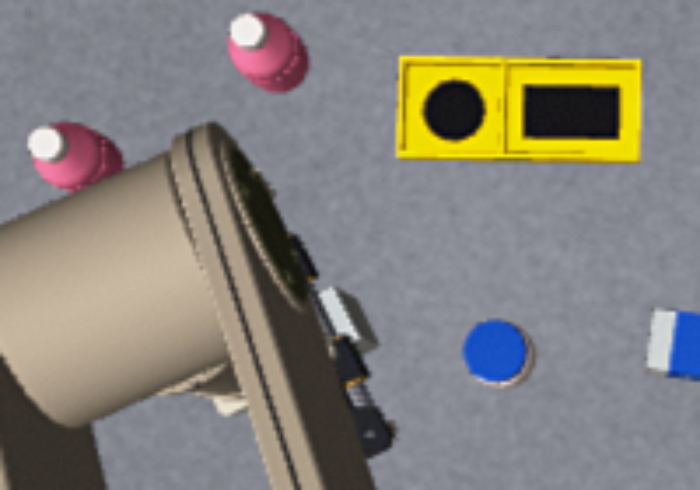

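The carton is held with a 5 N upward load, so it may be slightly rocked. I'll release it so it settles, then grip it again, now centred.

send_rows:
  targets:
    - [-0.1,[0,0,0],0]
    - [0.1,[0,0,0],0]
    - [0.1,[0,0,0],0]
    - [0.1,[0,0,0],0]
    - [0.1,[0,0,0],0]
  newtons: 8

```text
t: 14.05
tool_pos: [0.4721, 0.2549, 0.0301]
orientation: [-1.65, -2.673, 0.0]
force: [-0.2, 0.8, -0.3]
opening: 0.0511
```

```bash
python3 go.py 472.5 255.1 30 2.035;python3 - <<'E'
from look import *
d=optics.read_camera("side"); cv2.imwrite("pics/s6.png",cv2.resize(d["color"][220:300,300:400,::-1],None,fx=6,fy=6,interpolation=cv2.INTER_CUBIC))
r=optics.cut_out("side","green_carton"); print(fit(d,r[0]["region"],"green_carton",.46))
E
```

```text
t 14.05 pos [472.1 254.9  30.1] psi 2.036 tilt [-0. -0.] F [-0.2  0.8 -0.3] open 51.1
turn first 0.001 then shift tool at psi [0.1 0.4 0.1]
(array([0.46574811, 0.24956111, 0.09424143]), np.float64(0.8203420223613139))
```

View pics/s6.png

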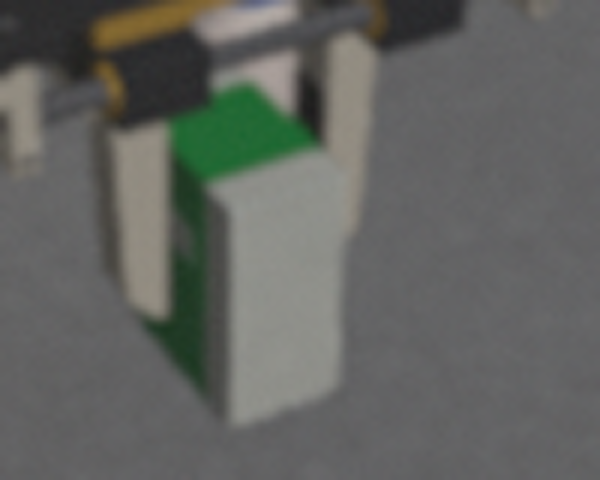

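send_rows:
  targets:
    - [-0.05,[0,0,0],0]
    - [-0.1,[0,0,0],0]
    - [-0.15,[0,0,0],0]
    - [-0.2,[0,0,0],0]
    - [-0.3,[0,0,0],0]
    - [-1,[0,0,0],0]
    - [-1,[0,0,0],0]
    - [-1,[0,0,0],0]

```text
t: 14.95
tool_pos: [0.4723, 0.255, 0.0303]
orientation: [1.65, 2.673, 0.0]
force: [0.2, -0.7, -0.9]
opening: 0.038
```

```bash
python3 go.py 616.5 -84 130 1.79
```

```text
t 14.95 pos [472.3 255.   30.3] psi 2.036 tilt [0. 0.] F [ 0.2 -0.7 -0.9] open 38.0
turn first 0.246 then shift tool at psi [-362.2   67.1  -99.7]
```

send_rows:
  targets:
    - [-1,[0,0,-8],0]
    - [-1,[0,0,-25],0]
    - [-1,[0,0,-35],0]
    - [-1,[0,0,-32],0.08]
    - [-1,[0,0,0],0.08]
    - [-1,[0,0,0],0.08]
    - [-1,[-15,3,0],0]
    - [-1,[-30,6,0],0]
    - [-1,[-38,7,0],0]
    - [-1,[-38,7,0],0]
    - [-1,[-38,7,0],0]
    - [-1,[-38,7,0],0]
  newtons: 12

```text
t: 16.15
tool_pos: [0.5526, 0.0687, 0.1303]
orientation: [-1.955, -2.459, 0.001]
force: [0.7, 0.5, -1.0]
opening: 0.0376
```

send_rows:
  targets:
    - [-1,[-38,7,0],0]
    - [-1,[-38,7,0],0]
    - [-1,[-38,7,0],0]
    - [-1,[-28,5,0],0]
    - [-1,[-15,3,0],0]
    - [-1,[-8,1,0],0]
    - [-1,[0,0,0],0]
    - [-1,[0,0,0],0]

```text
t: 16.95
tool_pos: [0.6179, -0.082, 0.1301]
orientation: [-1.956, -2.457, -0.0]
force: [0.1, 1.1, -0.4]
opening: 0.0379
```

```bash
python3 go.py 616.5 -84 33 1.79; python3 - <<'E'
from look import *
d=optics.read_camera("side"); cv2.imwrite("pics/s7.png",cv2.resize(d["color"][60:260,200:400,::-1],None,fx=3,fy=3))
E
```

```text
t 16.95 pos [617.9 -82.  130.1] psi 1.797 tilt [-0.001  0.001] F [ 0.1  1.1 -0.4] open 37.9
turn first 0.007 then shift tool at psi [-1.7 -1.8 97.1]
```

View pics/s7.png

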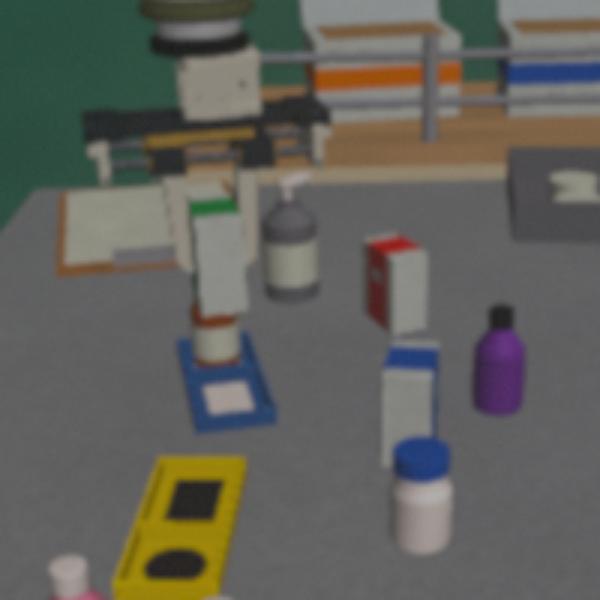

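send_rows:
  targets:
    - [-1,[-1,-1,20],0]
    - [-1,[-1,-1,30],0]
    - [-1,[0,0,22],0]
    - [-1,[0,0,12],0]
    - [-1,[0,0,6],0]
    - [-1,[0,0,3],0]
    - [-1,[0,0,1],0]
    - [-1,[0,0,0],0]
    - [-1,[0,0,0],0]

```text
t: 17.9
tool_pos: [0.6176, -0.0856, 0.0373]
orientation: [1.957, 2.456, 0.001]
force: [0.6, -0.5, 0.0]
opening: 0.0379
```

```bash
python3 go.py 616.5 -84 33 1.79
```

```text
t 17.9 pos [617.6 -85.6  37.3] psi 1.796 tilt [ 0.002 -0.   ] F [ 0.6 -0.5  0. ] open 37.9
turn first 0.006 then shift tool at psi [ 1.8 -0.7  4.3]
```

send_rows:
  targets:
    - [-1,[0,0,1],0]
    - [-1,[0,0,1],0]
    - [-1,[0,0,0.5],0]
    - [-1,[0,0,0.5],0]
    - [-1,[0,0,0],0]
    - [-1,[0,0,0],0]

```text
t: 18.5
tool_pos: [0.6169, -0.0854, 0.0333]
orientation: [1.958, 2.457, -0.0]
force: [0.3, 1.5, 0.5]
opening: 0.0379
```

```bash
python3 go.py 616.5 -84 33 1.79
```

```text
t 18.5 pos [616.9 -85.4  33.3] psi 1.796 tilt [ 0. -0.] F [0.3 1.5 0.5] open 37.9
turn first 0.006 then shift tool at psi [ 1.5 -0.   0.3]
```

send_rows:
  targets:
    - [-1,[0,0,0.5],0]
    - [-1,[0,0,0],0]
    - [-1,[0,0,0],0]

```text
t: 18.8
tool_pos: [0.6169, -0.0854, 0.0333]
orientation: [1.958, 2.457, 0.0]
force: [-3.0, 0.7, 5.2]
opening: 0.0378
```

```bash
python3 go.py 616.5 -84 33 1.79
```

```text
t 18.8 pos [616.9 -85.4  33.3] psi 1.796 tilt [ 0. -0.] F [-3.   0.7  5.2] open 37.8
turn first 0.006 then shift tool at psi [ 1.5 -0.1  0.3]
```

send_rows:
  targets:
    - [-1,[0,0,-0.3],0]
    - [-0.1,[0,0,0],0]
    - [0.0,[0,0,0],0]
    - [0.1,[0,0,0],0]
    - [0.3,[0,0,0],0]
    - [0.4,[0,0,0],0]
    - [0.4,[0,0,0],0]
    - [0.4,[0,0,-10],0]
    - [0.4,[0,0,-30],0]
    - [0.4,[0,0,-45],0]
    - [0.4,[0,0,-45],0]
    - [0.4,[0,0,0],0]

```text
t: 20.0
tool_pos: [0.6215, -0.0863, 0.1729]
orientation: [1.95, 2.447, 0.01]
force: [0.9, -0.5, 1.3]
opening: 0.0649
```

```bash
python3 go.py 461.3 131 150 1.57; python3 - <<'E'
from look import *
d=optics.read_camera("side"); cv2.imwrite("pics/s8.png",cv2.resize(d["color"][60:260,200:400,::-1],None,fx=3,fy=3))
E
```

```text
t 20.0 pos [621.5 -86.3 172.9] psi 1.796 tilt [ 0.014 -0.003] F [ 0.9 -0.5  1.3] open 64.9
turn first 0.226 then shift tool at psi [ 217.2 -160.4   22.9]
```

View pics/s8.png

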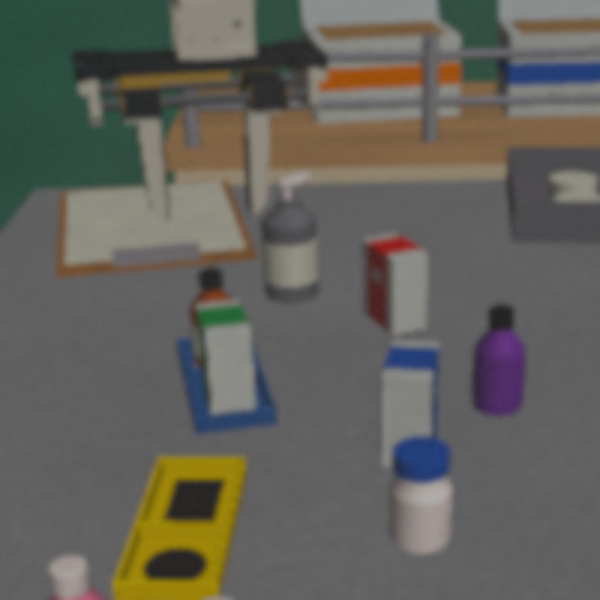

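The green carton stands in the blue tray beside the amber bottle. Next is the jar.

send_rows:
  targets:
    - [1,[0,0,0],0.113]
    - [1,[0,0,0],0.113]
    - [1,[12,-9,0],0]
    - [1,[25,-18,0],0]
    - [1,[33,-24,0],0]
    - [1,[33,-25,0],0]
    - [1,[33,-25,0],0]
    - [1,[33,-25,0],0]
    - [1,[25,-18,10],0]
    - [1,[15,-11,10],0]
    - [1,[7,-5,0],0]
    - [1,[0,0,0],0]

```text
t: 21.25
tool_pos: [0.4562, 0.1312, 0.1425]
orientation: [-2.22, -2.221, 0.002]
force: [0.7, -0.8, 0.1]
opening: 0.0929
```

```bash
python3 go.py 461.3 131 17 1.57
```

```text
t 21.25 pos [456.2 131.2 142.5] psi 1.571 tilt [-0.001 -0.   ] F [ 0.7 -0.8  0.1] open 92.9
turn first 0.001 then shift tool at psi [ -0.2   5.1 125.5]
```

send_rows:
  targets:
    - [1,[0,5,20],0]
    - [0.8,[0,0,35],0]
    - [0.6,[0,0,35],0]
    - [0.6,[0,0,20],0]
    - [0.6,[0,0,10],0]
    - [0.6,[0,0,5],0]
    - [0.6,[0,0,0],0]
    - [0.6,[0,0,0],0]

```text
t: 22.05
tool_pos: [0.4633, 0.1307, 0.0194]
orientation: [2.222, 2.219, 0.003]
force: [-0.2, 0.5, 0.3]
opening: 0.0746
```

```bash
python3 go.py 461.3 131 17 1.57
```

```text
t 22.05 pos [463.3 130.7  19.4] psi 1.569 tilt [0.002 0.   ] F [-0.2  0.5  0.3] open 74.6
turn first -0.001 then shift tool at psi [ 0.3 -2.   2.4]
```

send_rows:
  targets:
    - [0.3,[0,0,0],0]
    - [0.1,[0,0,0],0]
    - [0.0,[0,0,0],0]
    - [-0.1,[0,0,0],0]
    - [-0.2,[0,0,0],0]
    - [-1,[0,0,0],0]
    - [-1,[0,0,0],0]
    - [-1,[0,0,0],0]
    - [-1,[0,0,0],0]
  newtons: 10

```text
t: 22.95
tool_pos: [0.4621, 0.1308, 0.0182]
orientation: [2.222, 2.22, 0.0]
force: [-2.2, -0.0, 5.2]
opening: 0.0437
```

```bash
python3 go.py 631.6 162 90 1.54; python3 - <<'E'
from look import *
d=optics.read_camera("side"); cv2.imwrite("pics/s9.png",cv2.resize(d["color"][160:280,280:420,::-1],None,fx=4,fy=4))
E
```

```text
t 22.95 pos [462.1 130.8  18.2] psi 1.57 tilt [0. 0.] F [-2.2 -0.   5.2] open 43.7
turn first 0.03 then shift tool at psi [ 36.4 168.4 -71.8]
```

View pics/s9.png

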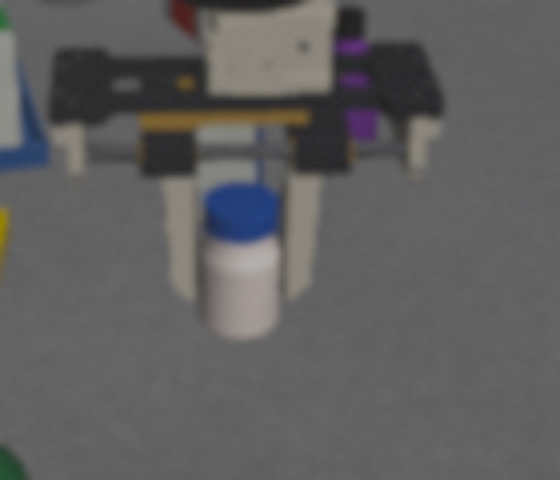

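send_rows:
  targets:
    - [-1,[0,0,-3],0]
    - [-1,[0,0,-15],0]
    - [-1,[0,0,-25],0]
    - [-1,[0,0,-29],0.03]
    - [-1,[3,12,0],0]
    - [-1,[7,28,0],0]
    - [-1,[7,34,0],0]
    - [-1,[7,34,0],0]
    - [-1,[7,32,0],0]
    - [-1,[4,18,0],0]
    - [-1,[2,10,0],0]
    - [-1,[0,0,0],0]
  newtons: 15

```text
t: 24.2
tool_pos: [0.6318, 0.1625, 0.0893]
orientation: [-2.256, -2.186, 0.001]
force: [-0.4, 0.5, -1.4]
opening: 0.044
```

send_rows:
  targets:
    - [-1,[0,0,0],0]
    - [-1,[0,0,0],0]

```text
t: 24.4
tool_pos: [0.6302, 0.1624, 0.0897]
orientation: [-2.255, -2.186, 0.001]
force: [0.1, 0.3, -0.4]
opening: 0.0436
```

```bash
python3 go.py 631.6 162 21 1.54; python3 - <<'E'
from look import *
d=optics.read_camera("side"); cv2.imwrite("pics/s10.png",cv2.resize(d["color"][100:300,180:380,::-1],None,fx=3,fy=3))
E
```

```text
t 24.4 pos [630.2 162.4  89.7] psi 1.54 tilt [-0.001 -0.   ] F [ 0.1  0.3 -0.4] open 43.6
turn first -0.0 then shift tool at psi [-0.4  1.4 68.7]
```

View pics/s10.png

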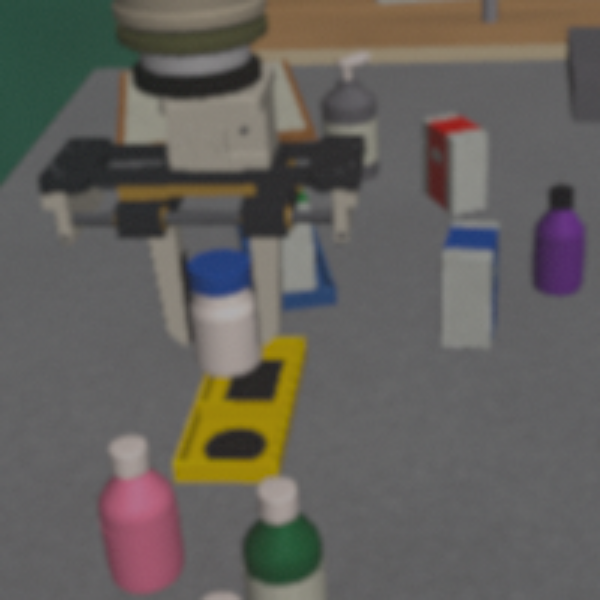

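send_rows:
  targets:
    - [-1,[0,1,20],0]
    - [-1,[0,0,22],0]
    - [-1,[0,0,12],0]
    - [-1,[0,0,6],0]
    - [-1,[0,0,3],0]
    - [-1,[0,0,1],0]
    - [-1,[0,0,0],0]
    - [-1,[0,0,0],0]
    - [-1,[0,0,0],0]

```text
t: 25.35
tool_pos: [0.6326, 0.1626, 0.0268]
orientation: [2.255, 2.186, 0.001]
force: [-0.1, -0.6, -0.4]
opening: 0.0438
```

```bash
python3 go.py 631.6 162 21 1.54
```

```text
t 25.35 pos [632.6 162.6  26.8] psi 1.54 tilt [0.001 0.   ] F [-0.1 -0.6 -0.4] open 43.8
turn first -0.0 then shift tool at psi [-0.7 -1.   5.8]
```

send_rows:
  targets:
    - [-1,[0,0,1],0]
    - [-1,[0,0,1],0]
    - [-1,[0,0,1],0]
    - [-1,[0,0,0.5],0]
    - [-1,[0,0,0.5],0]
    - [-1,[0,0,0],0]
    - [-1,[0,0,0],0]

```text
t: 26.05
tool_pos: [0.6321, 0.1625, 0.022]
orientation: [-2.256, -2.187, 0.0]
force: [-0.3, 0.0, -1.0]
opening: 0.0435
```

```bash
python3 go.py 631.6 162 21 1.54
```

```text
t 26.05 pos [632.1 162.5  22. ] psi 1.54 tilt [-0. -0.] F [-0.3  0.  -1. ] open 43.5
turn first -0.0 then shift tool at psi [-0.5 -0.5  1. ]
```

send_rows:
  targets:
    - [-1,[0,0,0.5],0]
    - [-1,[0,0,0.3],0]
    - [-1,[0,0,0],0]
    - [-1,[0,0,0],0]

```text
t: 26.45
tool_pos: [0.6322, 0.1625, 0.0213]
orientation: [2.256, 2.187, 0.0]
force: [-0.4, -0.7, -0.1]
opening: 0.0434
```

```bash
python3 go.py 631.6 162 21 1.54
```

```text
t 26.45 pos [632.2 162.5  21.3] psi 1.54 tilt [0. 0.] F [-0.4 -0.7 -0.1] open 43.4
turn first -0.0 then shift tool at psi [-0.5 -0.5  0.3]
```

send_rows:
  targets:
    - [-1,[0,0,0.4],0]
    - [-1,[0,0,0],0]
    - [-1,[0,0,0],0]

```text
t: 26.75
tool_pos: [0.6322, 0.1625, 0.0213]
orientation: [2.255, 2.187, 0.0]
force: [-3.1, -1.0, 6.3]
opening: 0.0436
```

```bash
python3 go.py 631.6 162 21 1.54
```

```text
t 26.75 pos [632.2 162.5  21.3] psi 1.54 tilt [0. 0.] F [-3.1 -1.   6.3] open 43.6
turn first -0.0 then shift tool at psi [-0.6 -0.6  0.3]
```

On the floor. Release.

send_rows:
  targets:
    - [-1,[0,0,-0.3],0]
    - [0.0,[0,0,0],0]
    - [0.1,[0,0,0],0]
    - [0.3,[0,0,0],0]
    - [0.5,[0,0,0],0]
    - [0.5,[0,0,0],0]
    - [0.5,[0,0,0],0]
    - [0.5,[0,0,-10],0]
    - [0.5,[0,0,-30],0]
    - [0.5,[0,0,-45],0]
    - [0.5,[0,0,-45],0]
    - [0.5,[0,0,-20],0]

```text
t: 27.95
tool_pos: [0.6346, 0.163, 0.1781]
orientation: [2.252, 2.184, 0.011]
force: [0.3, 0.3, 0.5]
opening: 0.0697
```

```bash
python3 go.py 464.2 -262.3 160 2.02; python3 - <<'E'
from look import *
d=optics.read_camera("side"); cv2.imwrite("pics/s11.png",cv2.resize(d["color"][100:300,180:380,::-1],None,fx=3,fy=3))
E
```

```text
t 27.95 pos [634.6 163.  178.1] psi 1.54 tilt [0.008 0.001] F [0.3 0.3 0.5] open 69.7
turn first -0.48 then shift tool at psi [-309.1 -338.1   18.1]
```

View pics/s11.png

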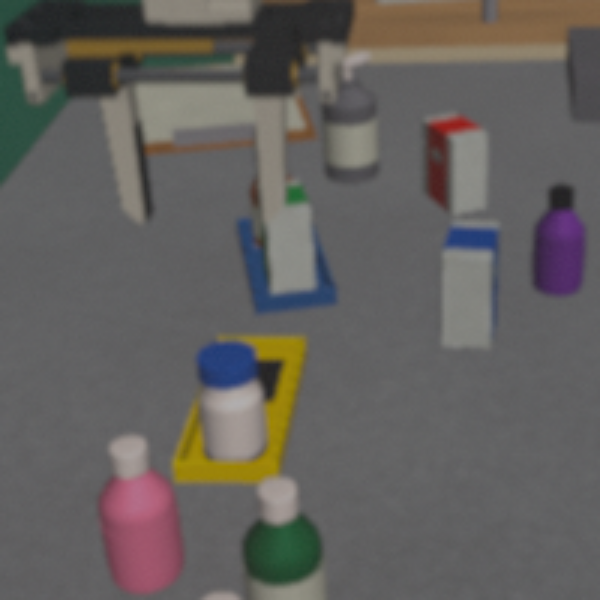

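The jar stands in the yellow tray's round-pad compartment. Last is the red carton.

send_rows:
  targets:
    - [1,[0,0,0],-0.12]
    - [1,[0,0,0],-0.12]
    - [1,[0,0,0],-0.12]
    - [1,[0,0,0],-0.12]
    - [1,[-12,-13,0],0]
    - [1,[-25,-27,0],0]
    - [1,[-30,-33,0],0]
    - [1,[-30,-33,0],0]
    - [1,[-30,-33,0],0]
    - [1,[-30,-33,0],0]
    - [1,[-30,-33,0],0]
    - [1,[-30,-33,0],0]

```text
t: 29.2
tool_pos: [0.511, -0.1377, 0.1716]
orientation: [1.671, 2.66, 0.0]
force: [-0.1, -0.1, 0.4]
opening: 0.093
```

send_rows:
  targets:
    - [1,[-30,-33,0],0]
    - [1,[-27,-29,0],0]
    - [1,[-20,-22,0],0]
    - [1,[-10,-11,10],0]
    - [1,[-5,-5,10],0]
    - [1,[0,0,0],0]
    - [1,[0,0,0],0]

```text
t: 29.9
tool_pos: [0.4617, -0.2612, 0.1502]
orientation: [-1.669, -2.659, -0.001]
force: [-0.2, -0.2, -0.0]
opening: 0.0931
```

```bash
python3 go.py 464.2 -262.3 30 2.02
```

```text
t 29.9 pos [ 461.7 -261.2  150.2] psi 2.021 tilt [-0.001  0.001] F [-0.2 -0.2 -0. ] open 93.1
turn first 0.001 then shift tool at psi [ -2.1   1.7 120.2]
```

send_rows:
  targets:
    - [1,[-2,2,25],0]
    - [0.6,[0,0,40],0]
    - [0.6,[0,0,30],0]
    - [0.6,[0,0,15],0]
    - [0.6,[0,0,8],0]
    - [0.6,[0,0,2],0]
    - [0.6,[0,0,0],0]
    - [0.6,[0,0,0],0]
    - [0.6,[0,0,0],0]

```text
t: 30.8
tool_pos: [0.4653, -0.2642, 0.0325]
orientation: [1.67, 2.658, -0.0]
force: [0.1, -0.4, -0.1]
opening: 0.0743
```

```bash
python3 go.py 464.2 -262.3 30 2.02
```

```text
t 30.8 pos [ 465.3 -264.2   32.5] psi 2.02 tilt [ 0.002 -0.001] F [ 0.1 -0.4 -0.1] open 74.3
turn first -0.0 then shift tool at psi [ 2.2 -0.2  2.5]
```

send_rows:
  targets:
    - [0.3,[0,0,0],0]
    - [0.1,[0,0,0],0]
    - [0.0,[0,0,0],0]
    - [-0.1,[0,0,0],0]
    - [-0.2,[0,0,0],0]
    - [-0.3,[0,0,0],0]
    - [-1,[0,0,0],0]
    - [-1,[0,0,0],0]
    - [-1,[0,0,0],0]
    - [-1,[0,0,0],0]
  newtons: 8

```text
t: 31.8
tool_pos: [0.4644, -0.2635, 0.0311]
orientation: [-1.671, -2.66, -0.0]
force: [-0.1, 0.8, -1.9]
opening: 0.0377
```

```bash
python3 go.py 629 81 150 1.54; python3 - <<'E'
from look import *
d=optics.read_camera("side"); cv2.imwrite("pics/s12.png",cv2.resize(d["color"][90:230,240:400,::-1],None,fx=4,fy=4))
E
```

```text
t 31.8 pos [ 464.4 -263.5   31.1] psi 2.02 tilt [-0.  0.] F [-0.1  0.8 -1.9] open 37.7
turn first 0.48 then shift tool at psi [ 349.4  153.9 -118.9]
```

View pics/s12.png

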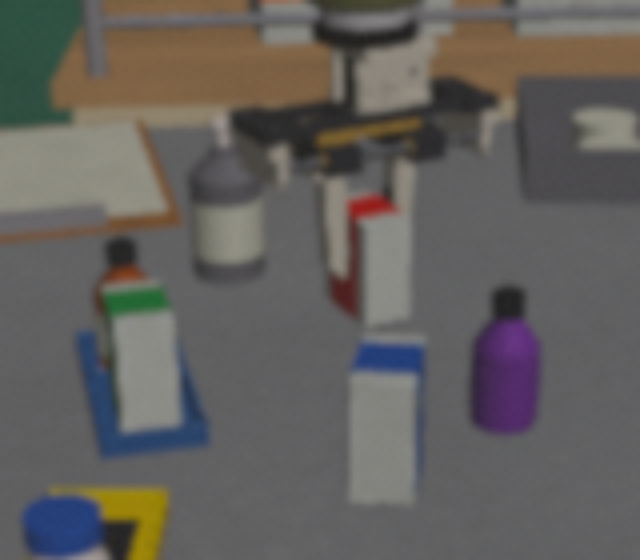

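send_rows:
  targets:
    - [-1,[0,0,-5],0]
    - [-1,[0,0,-20],0]
    - [-1,[0,0,-35],0]
    - [-1,[0,0,-40],0]
    - [-1,[0,0,-20],0]
    - [-1,[0,0,0],0.12]
    - [-1,[0,0,0],0.12]
    - [-1,[0,0,0],0.12]
    - [-1,[0,0,0],0.12]
    - [-1,[14,6,0],0]
    - [-1,[28,12,0],0]
    - [-1,[34,15,0],0]
  newtons: 12

```text
t: 33.05
tool_pos: [0.5, -0.1877, 0.1514]
orientation: [2.253, 2.189, 0.0]
force: [1.3, 1.0, -0.6]
opening: 0.0381
```

send_rows:
  targets:
    - [-1,[38,17,0],0]
    - [-1,[38,17,0],0]
    - [-1,[38,17,0],0]
    - [-1,[38,17,0],0]
    - [-1,[38,17,0],0]
    - [-1,[34,15,0],0]
    - [-1,[26,11,0],0]
    - [-1,[15,7,0],0]
    - [-1,[8,3,0],0]
    - [-1,[0,0,0],0]
    - [-1,[0,0,0],0]
    - [-1,[0,0,0],0]

```text
t: 34.25
tool_pos: [0.6289, 0.0793, 0.1512]
orientation: [2.257, 2.186, -0.001]
force: [0.8, -0.9, -0.8]
opening: 0.0383
```

```bash
python3 go.py 629 81 34 1.54; python3 - <<'E'
from look import *
d=optics.read_camera("side"); cv2.imwrite("pics/s13.png",cv2.resize(d["color"][80:280,180:380,::-1],None,fx=3,fy=3))
E
```

```text
t 34.25 pos [628.9  79.3 151.2] psi 1.539 tilt [-0. -0.] F [ 0.8 -0.9 -0.8] open 38.3
turn first -0.001 then shift tool at psi [1.700e+00 1.000e-01 1.172e+02]
```

View pics/s13.png

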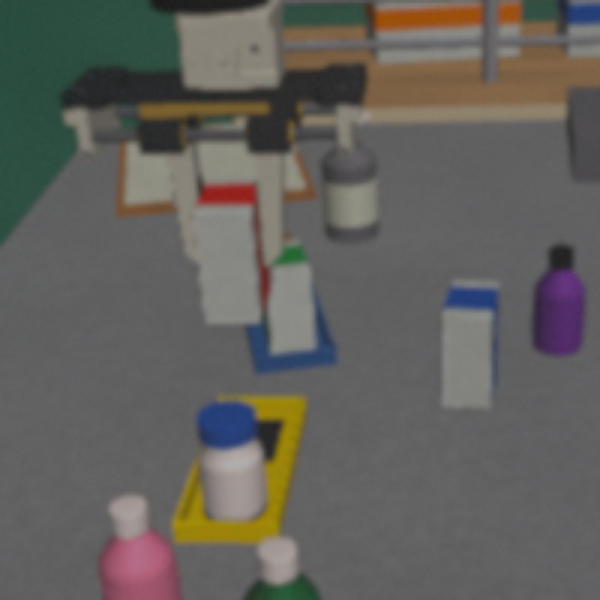

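send_rows:
  targets:
    - [-1,[0,0,15],0]
    - [-1,[0,0,28],0]
    - [-1,[0,0,28],0]
    - [-1,[0,0,20],0]
    - [-1,[0,0,12],0]
    - [-1,[0,0,6],0]
    - [-1,[0,0,3],0]
    - [-1,[0,0,1],0]
    - [-1,[0,0,0],0]
    - [-1,[0,0,0],0]
    - [-1,[0,0,0],0]

```text
t: 35.4
tool_pos: [0.6297, 0.0806, 0.039]
orientation: [2.255, 2.186, 0.002]
force: [-0.1, -0.0, -0.3]
opening: 0.0378
```

```bash
python3 go.py 629 81 34 1.54
```

```text
t 35.4 pos [629.7  80.6  39. ] psi 1.54 tilt [0.001 0.   ] F [-0.1 -0.  -0.3] open 37.8
turn first -0.0 then shift tool at psi [ 0.4 -0.7  5. ]
```

send_rows:
  targets:
    - [-1,[0,0,1],0]
    - [-1,[0,0,1],0]
    - [-1,[0,0,1],0]
    - [-1,[0,0,0.5],0]
    - [-1,[0,0,0],0]
    - [-1,[0,0,0],0]
    - [-1,[0,0,0],0]

```text
t: 36.1
tool_pos: [0.6292, 0.0806, 0.0347]
orientation: [2.256, 2.187, 0.0]
force: [0.6, 0.2, -1.2]
opening: 0.0379
```

send_rows:
  targets:
    - [-1,[0,0,0.4],0]
    - [-1,[0,0,0],0]
    - [-1,[0,0,0],0]

```text
t: 36.4
tool_pos: [0.6291, 0.0805, 0.0342]
orientation: [-2.256, -2.187, 0.0]
force: [0.1, -0.6, -0.6]
opening: 0.038
```

send_rows:
  targets:
    - [-1,[0,0,0.4],0]
    - [-1,[0,0,0],0]
    - [-1,[0,0,0],0]

```text
t: 36.7
tool_pos: [0.6293, 0.0805, 0.0341]
orientation: [2.256, 2.187, 0.0]
force: [-0.7, 0.1, 2.9]
opening: 0.0377
```

Contact (2.9 N). Release and retreat.

send_rows:
  targets:
    - [-1,[0,0,0],0]
    - [-0.1,[0,0,0],0]
    - [0.0,[0,0,0],0]
    - [0.1,[0,0,0],0]
    - [0.3,[0,0,0],0]
    - [0.4,[0,0,0],0]
    - [0.4,[0,0,0],0]
    - [0.4,[0,0,-10],0]
    - [0.4,[0,0,-30],0]
    - [0.4,[0,0,-45],0]
    - [0.4,[0,0,-45],0]
    - [0.4,[0,0,-30],0]

```text
t: 37.9
tool_pos: [0.6304, 0.0806, 0.199]
orientation: [2.253, 2.184, 0.006]
force: [0.6, 0.0, -0.2]
opening: 0.0652
```

send_rows:
  targets:
    - [0.4,[-20,-10,0],0]
    - [0.4,[-35,-20,0],0]
    - [0.4,[-35,-30,0],0]
    - [0.4,[-35,-30,0],0]
    - [0.4,[-35,-30,0],0]
    - [0.4,[-35,-30,0],0]
    - [0.4,[-35,-30,0],0]
    - [0.4,[-35,-10,0],0]
    - [0.4,[-35,0,0],0]
    - [0.4,[-35,0,0],0]
    - [0.4,[-20,0,0],0]
    - [0.4,[0,0,0],0]

```text
t: 39.1
tool_pos: [0.4278, -0.2708, 0.1947]
orientation: [2.258, 2.182, -0.001]
force: [-0.7, 1.1, 0.2]
opening: 0.0649
```

```bash
python3 - <<'E'
from look import *
t=optics.read_camera("top"); s=optics.read_camera("side")
cv2.imwrite("pics/tf.png",cv2.resize(t["color"][120:280,140:520,::-1],None,fx=2.1,fy=2.1,interpolation=cv2.INTER_CUBIC))
cv2.imwrite("pics/sf.png",cv2.resize(s["color"][100:360,190:420,::-1],None,fx=2.3,fy=2.3,interpolation=cv2.INTER_CUBIC))
for n,d in(("top",t),("side",s)):
  for o in ("amber_bottle","pill_jar","green_carton","red_carton","blue_carton"):
    for r in optics.cut_out(n,o)[:2]:
        z=0 if o=="blue_carton" else .003
        x,i=fit(d,r["region"],o,z=z); print(n,o,np.round(r["point"]),np.round(x[:2]*1000,1),round(x[2],2),round(i,2))
E
python3 go.py 600 0 100 1.57
```

```text
top amber_bottle [370. 262.] [380.9 -68.5] 0.11 0.86
top pill_jar [267. 158.] [632.1 163.3] 0.29 0.85
top green_carton [377. 163.] [615.7 -86.2] 3.5 0.82
top red_carton [298. 156.] [630.5  81.2] -0.02 0.93
top blue_carton [341. 229.] [460.9  -1.6] 2.97 0.89
side amber_bottle [366. 182.] [382.4 -71.7] 0.09 0.85
side amber_bottle [269. 159.] [ 636.4 -175.4] -0.13 0.28
side pill_jar [258. 236.] [633.8 155.1] 0.06 0.86
side green_carton [276. 175.] [619.5 -98.1] 0.22 0.89
side red_carton [265. 206.] [629.8  64.5] 0.07 0.63
t 39.7 pos [ 428.3 -268.1  193.9] psi 1.54 tilt [ 0. -0.] F [-0.7  0.1 -0.3] open 65.1
turn first -0.03 then shift tool at psi [268.2 171.5  93.9]
```

View pics/tf.png

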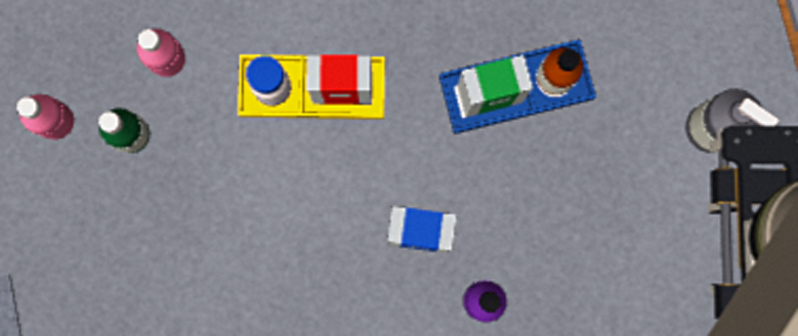

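View pics/sf.png

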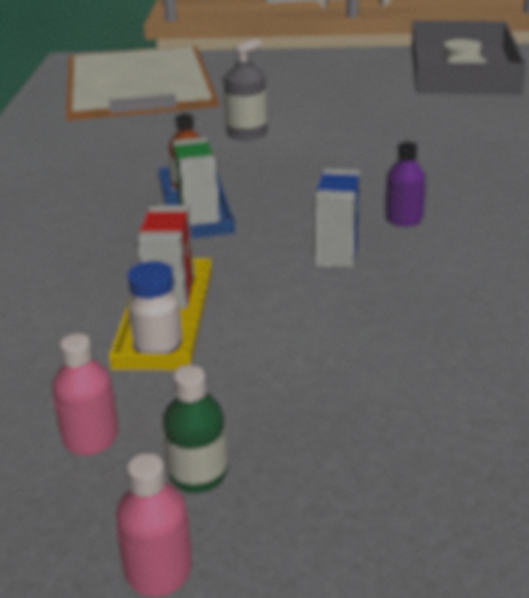

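All four items stand upright in their compartments. The blue carton, green bottle, pump bottle and look-alikes haven't moved, and the gripper is clear at z = 194 mm.

```bash
python3 -c "
from plant import ticket
print(ticket.close_job())"
```

```text
the job is handed in; nothing more can be done
None
```

Both orders are made up, and I handed the job in at about 40 s (limit 102 s). The amber bottle and green-banded carton are in the blue tray. The white pill jar and red-banded carton are in the yellow tray. I placed them in that order, with bottle, jar, green carton and red carton each lowered to light contact before release.

**Final pictures:** the top and side views show all four items upright in the right compartments. The blue carton, green bottle, pump bottle and the purple and pink look-alikes have not moved, and the gripper is clear of everything. The top-camera fits put the jar, the red carton and the green carton within about 3 mm of where I aimed.

**Checks that disagreed or failed:**
- **Green carton grip:** the first grip carried a 5 N upward load, so I let the carton settle and gripped it again without load before lifting.
- **Contact loads:** the jar's grip showed a similar 5 N load, which I did not redo. Setting the items down loaded the wrist with at most about 6 N.
- **Detector on the amber bottle:** in the final pictures its best match was the purple look-alike, and its fit on the real bottle was poor because the carton hides it. I confirmed the amber bottle's place by eye in both views.
- **Side-camera fits:** several items came out 7–16 mm off in y in this view, where items hide each other or the fit is loose, so I relied on the top camera.

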